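# Slide the punch crate home into its dock

### The arm

A 6-joint arm with a two-finger parallel gripper is mounted at the origin on a cart in front of the work surface, level with it; the furniture and walls round the work are solid. World frame = base frame: x ahead of the robot, y to its left, z up, the work surface at z = 0. Lengths are in m, angles in degrees, forces in N, time in s.
With the tool pointing down it reaches from about 0.4 to 0.825 m from the base axis. Payload 7 kg.
Tool frame: the origin (TCP) lies midway between the tips of the shut fingers; the grasp point (between the pads) lies 19 mm behind it; z points along the fingers, y is the line along which they close (so a half turn about z gives the same grasp; the last joint's range is limited). The gripper opens to 88 mm and grips with 3 to 60 N. Pads are 19 mm wide; open, the fingers measure 130 mm over their backs; the gripper's body (78 mm by 193 mm) begins 47 mm behind the grasp point.
Start: joints at [92.367, 20.546, 0.682, 0, -70.136, -16.507], TCP at [0.165, 0.655, 0.227] pointing down, gripper open.
Joint ranges: [-176.03, 176.03], [-82.01, 121.73], [-58.28, 71.71], [-173.87, 95.51], [-174.79, -0.11], [-173.66, 173.66]. Speed limits (degrees/s): [136.94, 136.94, 172.46, 180, 180, 180].

### API

Orientations are given as [roll, pitch, yaw] about the fixed x, y, z axes, in that order (R = Rz(yaw) Ry(pitch) Rx(roll)).
In Python, from plant import r gives the robot as it stands.
- The arm moves only by the tool drive_tool, never from a script. Its argument "commands" is a list of rows, each an object of numbers: "hand": the closure, from 0 (fully open) to 1 (shut); "tx", "ty", "tz": the shift along the world's x, y, z scaled (see below); "turn": the turn about the world's z scaled (see below). A call has 1 to 10 rows; each row is the pose to reach, as a shift and turn from the pose commanded when the call began; what a row does not reach only later rows make up. The controller multiplies each number of a shift by 0.6 m and each number of a turn by 90 degrees. A row lasts 1/10 s, in which the tool goes at most 50 mm and 8.59 degrees, less where a joint would pass 70% of its speed; a pose out of reach is approached as far as the arm can. A call with a number of a shift or a turn outside -1 to 1 is refused whole. A call with a gripper value outside its range is refused whole. The fingers move at their own pace and stop on an object; "grip_force" is the grip in N (left out, the last holds). Time passes only in rows, so rows that repeat a pose let the fingers close. It gives the time, the measured TCP pose, the force, the opening and the grip force at its end, in the units of the state.
- r.get_state(): the state, without advancing time (a new reading comes with each control period).
- r.capture(name): name is "scene" or "side" or "wrist"; returns a dict with "frame" (420x560x3 uint8, red, green, blue), "fx", "fy", "cx", "cy" (pixels), "world_from_camera" (4x4, takes a point from camera to world coordinates); the wrist camera has in their place "T_tool_cam" (4x4, takes a point from camera to tool coordinates, whose origin is the TCP and whose axes are the flange's). Camera axes: x right, y down, z forward; pixel columns grow to the right and rows downward; lengths in m; the calibration is good to about 2 mm. The wrist camera is an equidistant fisheye: a pixel r from the principal point sees the ray r / f radians off the axis. A picture is of the moment at which its call begins: read the wrist's pose just before it. There is no depth.
- r.close_job(): hands the job in; it is judged then, once.
Trained networks look in the newest picture that a camera, given by its name, has taken for a name from the list of things; names that differ only in an ending like _2 or _b are one class to them, and where a whole thing is asked for, a point or a joint stands for the part that bears it (a point fixed in the world has none). Each returns a list of dicts, best first, with "score" (0 to 1); they miss things now and then, are a little off and sometimes report something else, mostly with a low value. They report only what shows in the picture. A call takes as long as a camera call.
- r.trace(label, camera): "pixels" (420x560 bool, what is visible of it) and "extent" ([left, top, right, bottom] in pixels, round what is visible of it).
The state is a dict: "time_s": time; "joints": joint angles; "qd": joint speeds; "joint_torque": joint torques, N m; "tcp_pos": TCP position; "eef_rot": TCP orientation; "contact_force": force on the tool from outside, world axes, zero at the start; "moment": the same for the moment, N m; "gripper_width": finger opening in m; "gripper_force": force on a finger pad.
Only numpy, scipy, OpenCV 4.12 (cv2) and the standard library are available. Lean on these libraries where they do the work, as an engineer would, in place of code of your own. Each camera call takes 0.05 s, during which the arm holds its last target. There are 200 camera calls.

### The job

Push the tall crate of steel punches across the bench into its U-shaped aluminium dock, until its base board rests squarely against the stop at the far end of the dock, then take the hand away. It is heavy and tips easily, so push steadily with the fingertips low on the edge of its base board: never touch the green box or the punches above, never tip, lift or carry the crate, and leave the bottle and the jar beside the dock where they stand.

Things in the scene. Friction and masses are not known exactly. Their poses are not given: they have to be found in the camera images.
- crate: loose crate, 0.7 to 1 kg, 151 mm tall: a plywood base board, 110 mm along its x, 130 mm along its y, its vertical edges 4 to 24 mm above the bench, on four rubber feet (friction about 0.65 to 0.95), with a slim green box fixed on its middle, so the board juts out 28 mm all round. Origin: centre of the underside; z up; x points to the side that goes to the dock's stop, roughly away from the robot
- crate_edge (a point): middle of the base board's edge on the crate's -x side (towards the robot), 14 mm above the bench: push at such a height on this or the other edges. The crate starts before the dock's mouth, up to 100 mm out of line with it to either side and turned by up to 0.2 rad to it
- punch_box: green box with steel bands and a brass plate on the crate, 54 mm along x, 74 mm along y, walls 24 to 114 mm above the bench, the steel punches' round heads up to 151 mm; part of the crate, not to be touched. Origin: centre of its underside, 24 mm above the crate's origin; axes as the crate's
- dock: fixed U of aluminium bars 20 mm high, open to its -x (towards the robot). Origin, on the bench: where the crate's origin lies when it is home; x points into the dock, z up. Side rails from x = 5 to 55 mm, inner faces at y = +73 and -73 mm (8 mm play each side of the board), then flared outward by 0.5 rad to x = -22 mm. The crate at home stands 60 mm proud of the straight rails
- dock_stop (a point): middle of the inner face of the dock's stop, 55 mm along x from the dock's origin, 10 mm above the bench; axes as the dock's. The board's far edge ends against it
- oil_bottle: small brown dropper bottle with black cap, 33 mm wide, 102 mm tall, loose, standing to one side of the dock; leave it alone. Origin: centre of its underside
- flux_jar: small round dark jar with clear top, 47 mm wide, 35 mm tall, loose, standing to one side of the dock; leave it alone. Origin: centre of its underside

How it is judged (in metres and radians):
At the end, for the whole second after the job is handed in: The crate stands upright and still between the dock's rails with its base board against the stop: within 7 mm of touching it, within 12 mm of the dock's centre line, square to within 0.06 rad (x of crate in the frame of dock between -0.007 and 0.005 m and y of crate in the frame of dock between -0.012 and 0.012 m and angle between the x axis of crate and the x axis of dock, either way round below 0.06 rad and angle between crate's own z axis and vertical below 0.03 rad and height (world z) of crate below 0.004 m and linear speed of crate below 0.01 m/s).
It fails at once if the crate is tipped (more than 0.12 rad from upright) (angle between crate's own z axis and vertical above 0.12 rad).
It fails at once if the crate is lifted (its underside more than 12 mm above the bench) (height (world z) of crate above 0.012 m).
It fails at once if the green box or its punches are touched by the robot (more than 1 N) (contact force between any of the arm, the fingers and punch_box above 1 N).
It fails at once if the crate is shoved (faster than 0.3 m/s) (linear speed of crate above 0.3 m/s).
It fails at once if the bottle or the jar is moved (more than 15 mm) (distance of any of oil_bottle, flux_jar from where it was at the start of the episode above 0.015 m).
It also fails if it takes over 54 s, if anything falls off the work surface, if the arm or the gripper's body presses on something with over 40 N, if the wrist force passes 120 N, or if a joint passes its speed limit or range.

## Working session

There is one attempt and no reset: what is moved stays moved. The work goes in short steps, Python scripts to look and compute and a tool call to move; the robot and the scene stay as the last step left them, time stands still between calls to the robot, and variables do not carry over. Pictures are saved under pics/ and viewed, at most 10 in all, crops included, and the job is handed in when it is done.

Besides the shell and the picture viewer there is one more tool, called after "Request:" in YAML: its name, and indented under it one key for each argument. drive_tool: Moves the arm, as the interface text tells. Its arguments: {"type":"object","properties":{"commands":{"type":"array"},"grip_force":{"type":"number"}},"required":["commands"]}

```bash
mkdir -p pics; ls; python3 - <<'E'
from plant import r
import cv2,numpy as np
s=r.get_state();print({k:np.round(v,3) for k,v in s.items()})
out=[]
for c in("scene","side"):
    d=r.capture(c);f=d["frame"]
    np.savez(f"{c}.npz",**d)
    print(c,d["fx"],d["fy"],d["cx"],d["cy"],np.round(d["world_from_camera"],3).tolist())
    cv2.imwrite(f"pics/{c}.png",f[...,::-1])
    for n in("crate","punch_box","dock","oil_bottle","flux_jar"):
        for t in r.trace(n,c)[:2]: print(n,round(t["score"],2),t["extent"])
E
```

```text
pics
{'time_s': np.float64(0.0), 'joints': array([ 9.2368e+01,  2.0589e+01,  6.3300e-01, -2.1000e-02, -7.0135e+01,
       -1.6508e+01]), 'qd': array([-0.007, -0.059,  0.024,  0.011,  0.078,  0.017]), 'joint_torque': array([ 2.0000e-03, -5.8272e+01,  2.9304e+01,  6.9970e+00,  7.0000e-03,
       -0.0000e+00]), 'tcp_pos': array([0.165, 0.654, 0.226]), 'eef_rot': array([ 1.79907e+02, -7.00000e-03, -1.41470e+01]), 'contact_force': array([-0.355,  0.57 ,  0.501]), 'moment': array([-0.013,  0.027,  0.004]), 'gripper_force': np.float64(0.0), 'gripper_width': np.float64(0.088)}
scene 401.2104113652814 401.2104113652814 280.33627702815073 210.3876178392958 [[0.669, -0.486, 0.563, 0.093], [-0.744, -0.431, 0.511, -0.376], [-0.006, -0.76, -0.649, 0.592], [0.0, 0.0, 0.0, 1.0]]
crate 0.78 [237.4, 177.1, 318.1, 268.7]
punch_box 0.86 [252.3, 180.6, 302.9, 246.2]
dock 0.85 [300.1, 196.1, 391.7, 260.6]
oil_bottle 0.7 [287.2, 155.3, 304.3, 195.0]
flux_jar 0.63 [395.5, 238.5, 424.4, 259.8]
side 509.6109807640566 509.6109807640566 284.42944057451723 212.64324472000595 [[0.99, -0.087, 0.109, 0.453], [-0.139, -0.596, 0.791, -0.838], [-0.004, -0.798, -0.602, 0.694], [0.0, 0.0, 0.0, 1.0]]
crate 0.61 [236.6, 160.7, 292.0, 249.0]
punch_box 0.74 [246.9, 163.7, 279.7, 232.3]
dock 0.63 [301.5, 211.7, 359.8, 275.5]
oil_bottle 0.86 [314.6, 162.4, 333.0, 202.5]
flux_jar 0.76 [346.9, 270.8, 369.5, 300.3]
```

```bash
python3 - <<'E'
import cv2,numpy as np
a=np.load("scene.npz")["frame"][140:290,225:425];b=np.load("side.npz")["frame"][150:300,205:405]
im=cv2.resize(np.vstack([a,b])[...,::-1],None,fx=2,fy=2,interpolation=cv2.INTER_CUBIC)
im=np.hstack([im[:300],im[300:]]);cv2.imwrite("pics/crop.png",im)
E
```

```text
(no output)
```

View pics/crop.png

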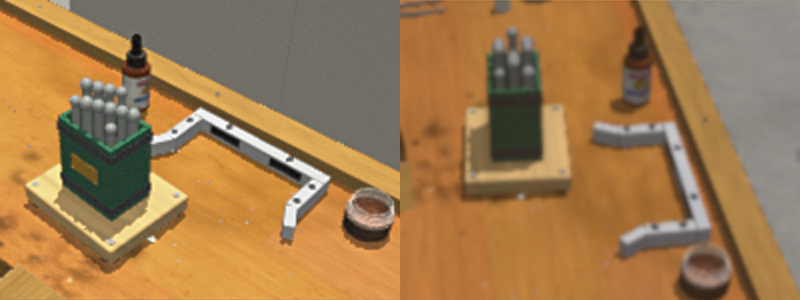

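```bash
cat > est.py <<'E'
from plant import r
import cv2,numpy as np
from scipy.optimize import minimize
from scipy.spatial.transform import Rotation as R
def box(x0,x1,y0,y1,z0,z1): return np.array([[x,y,z] for x in(x0,x1) for y in(y0,y1) for z in(z0,z1)],float)
def crate_parts(w): return [box(-.055,.055,-.065,.065,.004,.024),box(-.027,.027,-.037,.037,.024,.114)]
def board_parts(w): return crate_parts(w)[:1]
def dock_parts(w):
    P=[box(.055,.055+w,-.073-w,.073+w,0,.02)]
    e=np.array([-np.cos(.5),np.sin(.5)]);n=np.array([np.sin(.5),np.cos(.5)])
    L=.027/np.cos(.5)
    for s in(1,-1):
        P.append(box(.005,.055,s*.073,s*(.073+w),0,.02))
        a=np.array([.005,.073]);q=[a,a+L*e,a+L*e+w*n,a+w*n]
        P.append(np.array([[p[0],s*p[1],z] for p in q for z in(0,.02)]))
    return P
def proj(d,p):
    T=np.linalg.inv(d["world_from_camera"]);c=p@T[:3,:3].T+T[:3,3]
    if d.get("fish"):
        rr=np.hypot(c[:,0],c[:,1]);k=np.arctan2(rr,c[:,2])/np.maximum(rr,1e-9)
        return np.c_[d["fx"]*c[:,0]*k+d["cx"],d["fy"]*c[:,1]*k+d["cy"]]
    return np.c_[d["fx"]*c[:,0]/c[:,2]+d["cx"],d["fy"]*c[:,1]/c[:,2]+d["cy"]]
def grab(c):
    s=r.get_state();d=dict(r.capture(c))
    if c=="wrist":
        T=np.eye(4);T[:3,:3]=R.from_euler("xyz",s["eef_rot"],degrees=True).as_matrix();T[:3,3]=s["tcp_pos"]
        d["world_from_camera"]=T@d["T_tool_cam"];d["fish"]=1
    return d
S=4
def render(d,parts,x):
    c,s=np.cos(x[2]),np.sin(x[2]);M=np.array([[c,-s,0],[s,c,0],[0,0,1]])
    im=np.zeros((420*S,560*S),np.uint8)
    for p in parts:
        u=(proj(d,p@M.T+[x[0],x[1],0])+.5)*S
        cv2.fillConvexPoly(im,cv2.convexHull(np.round(u*16).astype(np.int32)),1,shift=4)
    return cv2.resize(im.astype(np.float32),(560,420),interpolation=cv2.INTER_AREA)
def fit(views,partf,x0,w=None,ign=0):
    """views: (camera dict, mask). pose x,y,yaw (+bar width w)"""
    def cost(x):
        q=partf(x[3] if len(x)>3 else 0);t=0
        for d,m,ig in views:
            a=render(d,q,x);b=m.astype(np.float32);a=a*(1-ig);b=b*(1-ig)
            t+=np.abs(a-b).sum()/b.sum()
        return t/len(views)
    x0=list(x0)+([w] if w else [])
    st=np.vstack([x0]+[np.array(x0)+np.eye(len(x0))[i]*([.015,.015,.1,.004][i]) for i in range(len(x0))])
    o=minimize(cost,x0,method="Nelder-Mead",options=dict(initial_simplex=st,xatol=1e-4,fatol=1e-5,maxiter=160))
    return o.x,o.fun
def ray(d,u,v,z):
    T=d["world_from_camera"];k=T[:3,:3]@[(u-d["cx"])/d["fx"],(v-d["cy"])/d["fy"],1];return T[:3,3]+k*(z-T[2,3])/k[2]
def heads(d,x):  # ignore region: box & punch heads
    m=render(d,[box(-.027,.027,-.037,.037,.108,.156)],x);return (cv2.dilate(m,np.ones((5,5)))>0).astype(np.float32)
E
python3 - <<'E'
from est import *
D={c:dict(np.load(c+".npz")) for c in("scene","side")}
for uv in[(237.5,233),(318.5,238)]: print(ray(D["scene"],*uv,.024))
for uv in[(238,241),(290.5,240),(241,204),(290,204)]: print(ray(D["side"],*uv,.024))
s=np.mean([ray(D["side"],*uv,.024) for uv in[(238,241),(290.5,240),(241,204),(290,204)]],0)
M={}
for c in D:
    D[c]=grab(c)
    for n in("crate","dock","oil_bottle","flux_jar"):
        M[c,n]=r.trace(n,c)[0]["pixels"]
x0=[s[0],s[1],0]
for sel in(["scene"],["side"],["scene","side"]):
    xc,f=fit([(D[c],M[c,"crate"],heads(D[c],x0)) for c in sel],crate_parts,x0);print("crate",sel,xc.round(4),round(f,3))
for sel in(["scene"],["side"],["scene","side"]):
    V=[]
    for c in sel:
        ig=(cv2.dilate((M[c,"crate"]|M[c,"flux_jar"]).astype(np.float32),np.ones((5,5)))>0).astype(np.float32);V.append((D[c],M[c,"dock"],ig))
    q=ray(D["side"],330,243,.01);xd,f=fit(V,dock_parts,[q[0],q[1],0],.014);print("dock",sel,xd.round(4),round(f,3))
for n in("oil_bottle","flux_jar"):
    for c in D:
        v,u=np.nonzero(M[c,n]);print(n,c,ray(D[c],u.mean(),v.max()-4,.0).round(3))
c,s=np.cos(xd[2]),np.sin(xd[2]);e=xc[:2]-xd[:2]
print("crate in dock",c*e[0]+s*e[1],-s*e[0]+c*e[1],xc[2]-xd[2])
E
```

```text
[0.47462703 0.08915273 0.024     ]
[ 0.57311312 -0.04358263  0.024     ]
[ 0.46660944 -0.03996858  0.024     ]
[ 0.57269823 -0.05228491  0.024     ]
[0.48184586 0.08696055 0.024     ]
[0.5901199  0.07104736 0.024     ]Traceback (most recent call last):
  File "<stdin>", line 10, in <module>
IndexError: list index out of range
```

```bash
cat >> est.py <<'E'
def seen(n,c):
    for _ in range(5):
        d=grab(c);t=r.trace(n,c)
        if t: return d,t[0]["pixels"]
    return d,None
E
python3 - <<'E'
from est import *
D={};M={}
for c in("scene","side"):
    for n in("crate","dock","oil_bottle","flux_jar"):
        D[c],M[c,n]=seen(n,c)
        if M[c,n] is None: print("no",c,n);M[c,n]=np.zeros((420,560),bool)
x0=[.528,.016,-.13]
for sel in(["scene"],["side"],["scene","side"]):
    xc,f=fit([(D[c],M[c,"crate"],heads(D[c],x0)) for c in sel],crate_parts,x0);print("crate",sel,xc.round(4),round(f,3))
for sel in(["scene"],["side"],["scene","side"]):
    V=[]
    for c in sel:
        ig=(cv2.dilate((M[c,"crate"]|M[c,"flux_jar"]).astype(np.float32),np.ones((5,5)))>0).astype(np.float32);V.append((D[c],M[c,"dock"],ig))
    q=ray(D["side"],330,243,.01);xd,f=fit(V,dock_parts,[q[0],q[1],0],.014);print("dock",sel,xd.round(4),round(f,3))
for n in("oil_bottle","flux_jar"):
    for c in D:
        if M[c,n].any(): v,u=np.nonzero(M[c,n]);print(n,c,ray(D[c],u.mean(),v.max()-4,.0).round(3))
c,s=np.cos(xd[2]),np.sin(xd[2]);e=xc[:2]-xd[:2]
print("crate in dock",c*e[0]+s*e[1],-s*e[0]+c*e[1],xc[2]-xd[2],r.get_state()["time_s"])
E
```

```text
crate ['scene'] [ 0.5275  0.0267 -0.0851] 0.044
crate ['side'] [ 0.5248  0.0258 -0.0925] 0.065
crate ['scene', 'side'] [ 0.5265  0.0263 -0.0937] 0.06
dock ['scene'] [ 0.6328 -0.0464 -0.0185  0.0132] 0.06
dock ['side'] [ 0.6316 -0.0482 -0.0163  0.0115] 0.1
dock ['scene', 'side'] [ 0.6321 -0.0471 -0.0146  0.0121] 0.103
oil_bottle scene [0.683 0.118 0.   ]
oil_bottle side [0.674 0.112 0.   ]
flux_jar scene [ 0.673 -0.197  0.   ]
flux_jar side [ 0.676 -0.201  0.   ]
crate in dock -0.10671203996297587 0.0718836277991172 -0.07909385231636175 1.8
```

Request:
drive_tool:
  commands:
    - {"hand":1,"tx":0.47,"ty":-0.84,"tz":0,"turn":-0.48}
    - {"hand":1,"tx":0.47,"ty":-0.84,"tz":0,"turn":-0.48}
    - {"hand":1,"tx":0.47,"ty":-0.84,"tz":0,"turn":-0.48}
    - {"hand":1,"tx":0.47,"ty":-0.84,"tz":0,"turn":-0.48}
    - {"hand":1,"tx":0.47,"ty":-0.84,"tz":0,"turn":-0.48}
    - {"hand":1,"tx":0.47,"ty":-0.84,"tz":0,"turn":-0.48}
    - {"hand":1,"tx":0.47,"ty":-0.84,"tz":0,"turn":-0.48}
    - {"hand":1,"tx":0.47,"ty":-0.84,"tz":0,"turn":-0.48}
    - {"hand":1,"tx":0.47,"ty":-0.84,"tz":0,"turn":-0.48}
    - {"hand":1,"tx":0.47,"ty":-0.84,"tz":0,"turn":-0.48}

```text
time_s: 2.8
tcp_pos: [0.4096, 0.2164, 0.2271]
eef_rot: [-179.9, 0.0, -57.3]
contact_force: [1.1, 1.7, -0.4]
gripper_width: 0.0128
gripper_force: 0.0
```

```bash
python3 - <<'E'
from est import *
d=grab("wrist");print(np.round(d["T_tool_cam"],3).tolist(),d["fx"])
s=r.get_state();print(s["tcp_pos"],s["eef_rot"],s["joints"],s["gripper_width"])
D=grab("scene")
im=np.hstack([cv2.resize(d["frame"],None,fx=.71,fy=.71),cv2.resize(D["frame"],None,fx=.71,fy=.71)])
im=np.hstack([cv2.resize(d["frame"],(400,300)),cv2.resize(D["frame"],(400,300))])
cv2.imwrite("pics/w1.png",im[...,::-1])
E
```

```text
[[-0.0, -0.963, -0.27, 0.074], [1.0, -0.0, -0.001, 0.0], [0.0, -0.27, 0.963, -0.157], [0.0, 0.0, 0.0, 1.0]] 325.19226210127806
[0.41136171 0.21122286 0.22692445] [ 1.79981345e+02 -6.29461593e-02 -5.74710685e+01] [ 5.17321684e+01  4.45772778e-02 -2.49127729e+01  5.87799578e-02
 -6.50809823e+01 -1.92280311e+01] 0.00911951425033342
```

View pics/w1.png

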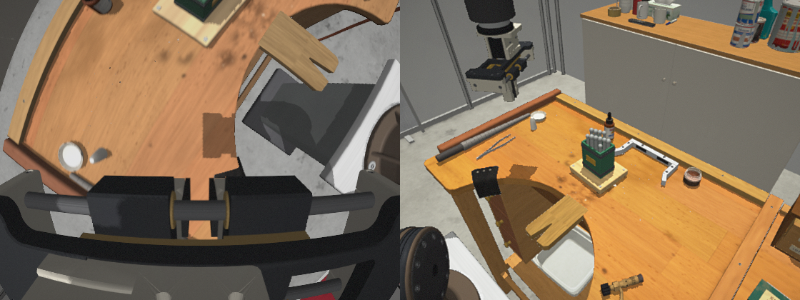

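Request:
drive_tool:
  commands:
    - {"hand":1,"tx":0.06,"ty":-0.12,"tz":0,"turn":-0.95}
    - {"hand":1,"tx":0.06,"ty":-0.12,"tz":0,"turn":-0.95}
    - {"hand":1,"tx":0.06,"ty":-0.12,"tz":0,"turn":-0.95}
    - {"hand":1,"tx":0.06,"ty":-0.12,"tz":0,"turn":-0.95}
    - {"hand":1,"tx":0.06,"ty":-0.12,"tz":0,"turn":-0.95}
    - {"hand":1,"tx":0.06,"ty":-0.12,"tz":0,"turn":-0.95}
    - {"hand":1,"tx":0.06,"ty":-0.12,"tz":0,"turn":-0.95}
    - {"hand":1,"tx":0.06,"ty":-0.12,"tz":0,"turn":-0.95}
    - {"hand":1,"tx":0.06,"ty":-0.12,"tz":0,"turn":-0.95}
    - {"hand":1,"tx":0.06,"ty":-0.12,"tz":0,"turn":-0.95}

```text
time_s: 3.9
tcp_pos: [0.445, 0.1466, 0.2267]
eef_rot: [180.0, 0.0, -143.2]
contact_force: [-0.1, -0.1, 0.9]
gripper_width: 0.0004
gripper_force: 0.0
```

Request:
drive_tool:
  commands:
    - {"hand":1,"tx":0.01,"ty":-0.02,"tz":0,"turn":-1}
    - {"hand":1,"tx":0.01,"ty":-0.02,"tz":0,"turn":-1}
    - {"hand":1,"tx":0.01,"ty":-0.02,"tz":0,"turn":-1}
    - {"hand":1,"tx":0.01,"ty":-0.02,"tz":0,"turn":-1}
    - {"hand":1,"tx":0.01,"ty":-0.02,"tz":0,"turn":-1}
    - {"hand":1,"tx":0.01,"ty":-0.02,"tz":0,"turn":-1}
    - {"hand":1,"tx":0.01,"ty":-0.02,"tz":0,"turn":-1}
    - {"hand":1,"tx":0.01,"ty":-0.02,"tz":-0.05,"turn":-1}
    - {"hand":1,"tx":0.01,"ty":-0.02,"tz":-0.12,"turn":-1}
    - {"hand":1,"tx":0.01,"ty":-0.02,"tz":-0.2,"turn":-1}

```text
time_s: 4.9
tcp_pos: [0.4598, 0.1249, 0.1061]
eef_rot: [179.5, -1.7, 132.3]
contact_force: [1.7, 0.8, 0.4]
gripper_width: 0.0006
gripper_force: 0.0
```

Request:
drive_tool:
  commands:
    - {"hand":1,"tx":-0.01,"ty":0.015,"tz":0,"turn":-0.08}
    - {"hand":1,"tx":-0.01,"ty":0.015,"tz":-0.05,"turn":-0.08}
    - {"hand":1,"tx":-0.01,"ty":0.015,"tz":-0.1,"turn":-0.08}
    - {"hand":1,"tx":-0.01,"ty":0.015,"tz":-0.158,"turn":-0.08}
    - {"hand":1,"tx":-0.01,"ty":0.015,"tz":-0.158,"turn":-0.08}

```text
time_s: 5.4
tcp_pos: [0.4576, 0.1193, 0.0044]
eef_rot: [179.9, -3.9, 126.0]
contact_force: [-0.3, -1.2, 0.4]
gripper_width: 0.0003
gripper_force: 0.0
```

```bash
python3 - <<'E'
from est import *
s=r.get_state();print(s["tcp_pos"],s["eef_rot"],s["joints"],s["time_s"])
d=grab("scene");D=grab("side")
a=cv2.resize(d["frame"][140:290,225:425],(400,300));b=cv2.resize(D["frame"][130:280,190:390],(400,300))
cv2.imwrite("pics/w2.png",np.hstack([a,b])[...,::-1])
E
```

```text
[0.45760326 0.11928281 0.00438004] [179.94858148  -3.89878302 126.03073167] [  35.00705101   18.32825419  -35.73387047   -6.62115097  -36.13853563
 -173.62197151] 5.4
```

View pics/w2.png

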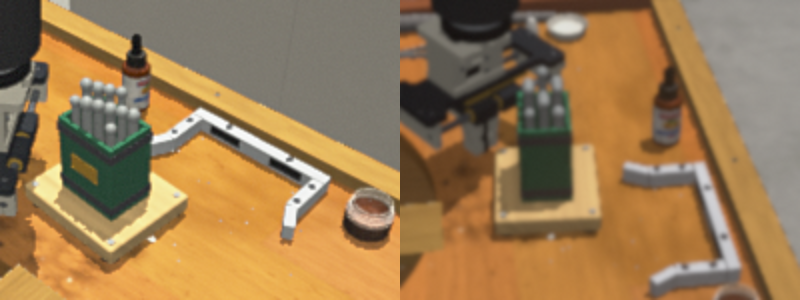

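Request:
drive_tool:
  commands:
    - {"hand":1,"tx":-0.01,"ty":0.02,"tz":0.005,"turn":0.1}
    - {"hand":1,"tx":-0.01,"ty":0.02,"tz":0.005,"turn":0.1}
    - {"hand":1,"tx":-0.01,"ty":0.02,"tz":0.005,"turn":0.1}

```text
time_s: 5.8
tcp_pos: [0.4554, 0.1333, 0.0125]
eef_rot: [179.4, -3.8, 135.0]
contact_force: [0.5, 0.1, 0.4]
gripper_width: 0.0005
gripper_force: 0.0
```

```bash
python3 - <<'E'
from est import *
s=r.get_state();print(s["tcp_pos"],s["eef_rot"],s["joints"],s["time_s"])
E
```

```text
[0.45539474 0.13330102 0.01245933] [179.35048524  -3.82630322 135.01551148] [  36.66602098   17.58142419  -35.30882724   -6.4265964   -37.19588475
 -166.54807098] 5.8
```

Request:
drive_tool:
  commands:
    - {"hand":1,"tx":-0.01,"ty":0.01,"tz":0.08,"turn":0}
    - {"hand":1,"tx":-0.01,"ty":0.01,"tz":0.16,"turn":-0.08}
    - {"hand":1,"tx":-0.01,"ty":0.01,"tz":0.22,"turn":-0.16}
    - {"hand":1,"tx":-0.01,"ty":0.01,"tz":0.22,"turn":-0.24}
    - {"hand":1,"tx":-0.01,"ty":0.01,"tz":0.22,"turn":-0.24}

```text
time_s: 6.3
tcp_pos: [0.4694, 0.0942, 0.1317]
eef_rot: [178.5, -9.2, 116.9]
contact_force: [-0.7, -0.1, -1.2]
gripper_width: 0.0008
gripper_force: 0.0
```

```bash
python3 - <<'E'
from est import *
s=r.get_state();print(s["tcp_pos"],s["eef_rot"],s["joints"],s["time_s"])
E
```

```text
[0.46940827 0.09416912 0.13169498] [178.47880146  -9.20386264 116.91558517] [  26.80818663    8.3455391   -25.50624519  -11.23906716  -55.14660065
 -173.65889542] 6.3
```

Request:
drive_tool:
  commands:
    - {"hand":0.5,"tx":0,"ty":0.05,"tz":0.07,"turn":0.05}
    - {"hand":0.5,"tx":0.09,"ty":0.1,"tz":0.12,"turn":0.95}
    - {"hand":0.5,"tx":0.09,"ty":0.1,"tz":0.12,"turn":0.95}
    - {"hand":0.5,"tx":0.09,"ty":0.1,"tz":0.12,"turn":0.95}
    - {"hand":0.5,"tx":0.09,"ty":0.1,"tz":0.12,"turn":0.95}
    - {"hand":0.5,"tx":0.09,"ty":0.1,"tz":0.12,"turn":0.95}
    - {"hand":0.5,"tx":0.09,"ty":0.1,"tz":0.12,"turn":0.95}
    - {"hand":0.5,"tx":0.09,"ty":0.1,"tz":0.12,"turn":0.95}
    - {"hand":0.5,"tx":0.09,"ty":0.1,"tz":0.12,"turn":0.95}
    - {"hand":0.5,"tx":0.09,"ty":0.1,"tz":0.12,"turn":0.95}

```text
time_s: 7.3
tcp_pos: [0.5221, 0.1551, 0.2016]
eef_rot: [178.8, -9.2, -160.7]
contact_force: [0.4, -0.5, 0.0]
gripper_width: 0.0438
gripper_force: 0.0
```

```bash
python3 - <<'E'
from est import *
s=r.get_state();print(s["tcp_pos"],s["eef_rot"],s["joints"],s["time_s"])
E
```

```text
[0.52205102 0.15508638 0.20161494] [ 178.77127762   -9.19631741 -160.66980268] [  34.48818033   15.23368021   -9.39738939   -3.727233    -73.96468701
 -103.95761797] 7.3
```

Request:
drive_tool:
  commands:
    - {"hand":0.5,"tx":0.01,"ty":0,"tz":0,"turn":0.77}
    - {"hand":0.5,"tx":0.01,"ty":0,"tz":0,"turn":0.77}
    - {"hand":0.5,"tx":0.01,"ty":0,"tz":0,"turn":0.77}
    - {"hand":0.5,"tx":0.01,"ty":0,"tz":0,"turn":0.77}
    - {"hand":0.5,"tx":0.01,"ty":0,"tz":0,"turn":0.77}
    - {"hand":0.5,"tx":0.01,"ty":0,"tz":0,"turn":0.77}
    - {"hand":0.5,"tx":0.01,"ty":0,"tz":0,"turn":0.77}
    - {"hand":0.5,"tx":0.01,"ty":0,"tz":-0.07,"turn":0.77}
    - {"hand":0.5,"tx":0.01,"ty":0,"tz":-0.15,"turn":0.77}
    - {"hand":0.5,"tx":0.01,"ty":0,"tz":-0.2,"turn":0.77}

```text
time_s: 8.3
tcp_pos: [0.5265, 0.1545, 0.0793]
eef_rot: [178.6, -9.2, -91.6]
contact_force: [0.1, -0.3, 0.4]
gripper_width: 0.0438
gripper_force: 0.0
```

```bash
python3 - <<'E'
from est import *
d=grab("scene");D=grab("side");w=grab("wrist")
s=r.get_state();print(s["tcp_pos"],s["eef_rot"],s["joints"],s["time_s"])
a=cv2.resize(d["frame"][80:280,170:370],(400,400));b=cv2.resize(D["frame"][90:290,190:390],(400,400))
cv2.imwrite("pics/w3.png",np.hstack([a,b])[...,::-1])
np.savez("w.npz",**w)
E
```

```text
[0.52717873 0.15440015 0.0806983 ] [178.53608259  -9.339391   -91.63362281] [ 40.94227846  19.77898421 -25.37967978   7.39992022 -52.49915719
 -47.59709029] 8.45
```

View pics/w3.png

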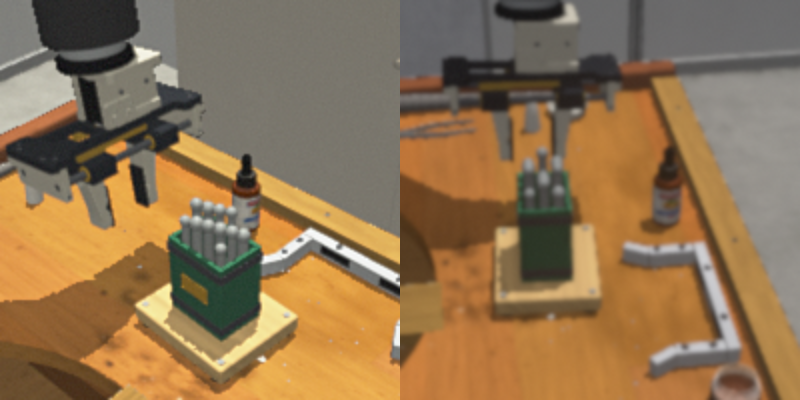

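Request:
drive_tool:
  commands:
    - {"hand":0.5,"tx":0,"ty":0,"tz":-0.05,"turn":0.01}
    - {"hand":0.5,"tx":0,"ty":0,"tz":-0.1,"turn":0.01}
    - {"hand":0.5,"tx":0,"ty":-0.01,"tz":-0.113,"turn":0.01}
    - {"hand":0.5,"tx":0,"ty":-0.03,"tz":-0.113,"turn":0.01}
    - {"hand":0.5,"tx":0,"ty":-0.05,"tz":-0.113,"turn":0.01}
    - {"hand":0.5,"tx":0,"ty":-0.065,"tz":-0.113,"turn":0.01}
    - {"hand":0.5,"tx":0,"ty":-0.072,"tz":-0.113,"turn":0.01}
    - {"hand":0.5,"tx":0,"ty":-0.079,"tz":-0.113,"turn":0.01}
    - {"hand":0.5,"tx":0,"ty":-0.086,"tz":-0.113,"turn":0.01}
    - {"hand":0.5,"tx":0,"ty":-0.093,"tz":-0.113,"turn":0.01}

```text
time_s: 9.45
tcp_pos: [0.5291, 0.1005, 0.0145]
eef_rot: [178.8, -9.0, -90.8]
contact_force: [-2.9, 9.7, 3.9]
gripper_width: 0.044
gripper_force: 4.1
```

Request:
drive_tool:
  commands:
    - {"hand":0.5,"tx":0,"ty":-0.01,"tz":-0.003,"turn":0}
    - {"hand":0.5,"tx":0,"ty":-0.02,"tz":-0.003,"turn":0}
    - {"hand":0.5,"tx":0,"ty":-0.03,"tz":-0.003,"turn":0}
    - {"hand":0.5,"tx":0,"ty":-0.04,"tz":-0.003,"turn":0}
    - {"hand":0.5,"tx":0,"ty":-0.05,"tz":-0.003,"turn":0}
    - {"hand":0.5,"tx":0,"ty":-0.06,"tz":-0.003,"turn":0}
    - {"hand":0.5,"tx":0,"ty":-0.07,"tz":-0.003,"turn":0}
    - {"hand":0.5,"tx":0,"ty":-0.08,"tz":-0.003,"turn":0}
    - {"hand":0.5,"tx":0,"ty":-0.09,"tz":-0.003,"turn":0}
    - {"hand":0.5,"tx":0,"ty":-0.09,"tz":-0.003,"turn":0}

```text
time_s: 10.45
tcp_pos: [0.5306, 0.0471, 0.0131]
eef_rot: [179.0, -9.0, -90.7]
contact_force: [2.9, 3.7, 1.2]
gripper_width: 0.0437
gripper_force: 1.9
```

```bash
cat > chk.py <<'E'
from est import *
import sys
s=r.get_state();print(s["tcp_pos"].round(4) if hasattr(s["tcp_pos"],"round") else s["tcp_pos"],s["eef_rot"],s["time_s"])
x0=[float(v) for v in sys.argv[2:5]];V=[];out=[]
cl={'side':crate_parts,'scene':crate_parts}
for c in("scene","side"):
    d,m=seen("crate",c);out.append(d["frame"])
    if m is None: print("none",c);continue
    v=(d,m,heads(d,x0));V.append(v);x,f=fit([v],crate_parts,x0);print(c,x.round(4),round(f,3))
x,f=fit(V,crate_parts,x0);xd=[.6322,-.0472,-.0165]
c,s=np.cos(xd[2]),np.sin(xd[2]);e=x[:2]-xd[:2]
print("both",x.round(4),"in dock",(c*e[0]+s*e[1]).round(4),(-s*e[0]+c*e[1]).round(4),(x[2]-xd[2]).round(3),"fit",round(f,3))
cv2.imwrite(sys.argv[1],np.hstack([cv2.resize(out[0][110:310,220:420],(400,400)),cv2.resize(out[1][120:320,200:400],(400,400))])[...,::-1])
E
python3 chk.py pics/c1.png .527 -.03 -.02
```

```text
[0.5306 0.0471 0.0131] [178.95011477  -8.98264641 -90.67643655] 10.45
scene [ 0.5304 -0.0273 -0.0089] 0.036
side [ 0.5285 -0.0268 -0.0225] 0.069
both [ 0.5296 -0.0273 -0.0144] in dock -0.103 0.0182 0.002 fit 0.057
```

View pics/c1.png

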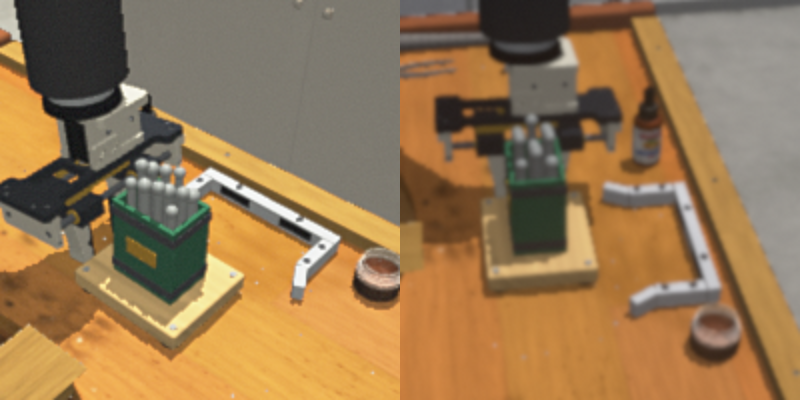

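Request:
drive_tool:
  commands:
    - {"hand":0.5,"tx":0,"ty":-0.01,"tz":0,"turn":0}
    - {"hand":0.5,"tx":0,"ty":-0.02,"tz":0,"turn":0}
    - {"hand":0.5,"tx":0,"ty":-0.03,"tz":0,"turn":0}
    - {"hand":0.5,"tx":0,"ty":-0.03,"tz":0,"turn":0}
    - {"hand":0.5,"tx":0,"ty":-0.03,"tz":0,"turn":0}

```text
time_s: 11.15
tcp_pos: [0.5303, 0.0289, 0.0129]
eef_rot: [178.9, -9.0, -90.7]
contact_force: [2.4, 3.6, 2.2]
gripper_width: 0.0433
gripper_force: 2.2
```

Request:
drive_tool:
  commands:
    - {"hand":0.5,"tx":0,"ty":0.03,"tz":0,"turn":0}
    - {"hand":0.5,"tx":0,"ty":0.08,"tz":0.04,"turn":0}
    - {"hand":0.5,"tx":0,"ty":0.1,"tz":0.12,"turn":0}
    - {"hand":0.5,"tx":0,"ty":0.1,"tz":0.2,"turn":0.05}
    - {"hand":0.5,"tx":0,"ty":0.1,"tz":0.28,"turn":0.15}
    - {"hand":0.5,"tx":-0.08,"ty":0.05,"tz":0.32,"turn":0.25}
    - {"hand":0.5,"tx":-0.16,"ty":-0.02,"tz":0.32,"turn":0.35}
    - {"hand":0.5,"tx":-0.16,"ty":-0.1,"tz":0.32,"turn":0.45}
    - {"hand":0.5,"tx":-0.16,"ty":-0.125,"tz":0.32,"turn":0.55}
    - {"hand":0.5,"tx":-0.16,"ty":-0.125,"tz":0.32,"turn":0.65}

```text
time_s: 12.15
tcp_pos: [0.4298, -0.0503, 0.204]
eef_rot: [178.7, -9.1, -34.5]
contact_force: [0.9, -0.2, 0.7]
gripper_width: 0.0438
gripper_force: 0.0
```

```bash
python3 chk.py pics/c2.png .53 -.045 -.015
```

```text
[ 0.4298 -0.0503  0.204 ] [178.65605289  -9.11572552 -34.50503637] 12.15
scene [ 0.5314 -0.0456 -0.0077] 0.028
side [ 0.5288 -0.0459 -0.0129] 0.03
both [ 0.5296 -0.0462 -0.0079] in dock -0.1026 -0.0007 0.009 fit 0.037
```

Request:
drive_tool:
  commands:
    - {"hand":0.3,"tx":0,"ty":0.006,"tz":0,"turn":0.09}
    - {"hand":0.3,"tx":0,"ty":0.006,"tz":0,"turn":0.18}
    - {"hand":0.3,"tx":0,"ty":0.006,"tz":-0.02,"turn":0.27}
    - {"hand":0.3,"tx":0,"ty":0.006,"tz":-0.08,"turn":0.36}
    - {"hand":0.3,"tx":0,"ty":0.006,"tz":-0.15,"turn":0.375}
    - {"hand":0.3,"tx":0,"ty":0.006,"tz":-0.22,"turn":0.375}
    - {"hand":0.3,"tx":0,"ty":0.006,"tz":-0.28,"turn":0.375}
    - {"hand":0.3,"tx":0,"ty":0.006,"tz":-0.31,"turn":0.375}
    - {"hand":0.3,"tx":0,"ty":0.006,"tz":-0.318,"turn":0.375}
    - {"hand":0.3,"tx":0,"ty":0.006,"tz":-0.318,"turn":0.375}

```text
time_s: 13.35
tcp_pos: [0.4325, -0.0444, 0.0135]
eef_rot: [178.7, -8.8, -1.1]
contact_force: [-1.0, -0.1, 0.2]
gripper_width: 0.0611
gripper_force: 0.0
```

Request:
drive_tool:
  commands:
    - {"hand":0.3,"tx":0.025,"ty":0,"tz":0,"turn":0}
    - {"hand":0.3,"tx":0.045,"ty":0,"tz":0,"turn":0}
    - {"hand":0.3,"tx":0.053,"ty":0,"tz":0,"turn":0}
    - {"hand":0.3,"tx":0.061,"ty":-0.001,"tz":0,"turn":0}
    - {"hand":0.3,"tx":0.07,"ty":-0.001,"tz":0,"turn":0}
    - {"hand":0.3,"tx":0.08,"ty":-0.001,"tz":0,"turn":0}
    - {"hand":0.3,"tx":0.09,"ty":-0.002,"tz":0,"turn":0}
    - {"hand":0.3,"tx":0.1,"ty":-0.002,"tz":0,"turn":0}
    - {"hand":0.3,"tx":0.11,"ty":-0.002,"tz":0,"turn":0}
    - {"hand":0.3,"tx":0.12,"ty":-0.002,"tz":0,"turn":0}

```text
time_s: 14.35
tcp_pos: [0.4981, -0.0484, 0.0134]
eef_rot: [178.6, -8.4, -1.2]
contact_force: [-17.7, -1.3, 15.3]
gripper_width: 0.0613
gripper_force: 8.9
```

```bash
python3 chk.py pics/c3.png .57 -.046 -.015; python3 - <<'E'
from est import *
# refit dock with tool clear
V=[]
for c in("scene","side"):
    d,m=seen("dock",c);d2,k=seen("crate",c)
    ig=(cv2.dilate(k.astype(np.float32),np.ones((7,7)))>0).astype(np.float32)
    V.append((d,m,ig));x,f=fit(V[-1:],dock_parts,[.632,-.047,-.016],.012);print(c,x.round(4),round(f,3))
E
```

```text
[ 0.4981 -0.0484  0.0134] [178.5619009   -8.37621271  -1.21210482] 14.35
scene [ 0.585  -0.0481 -0.0181] 2.381
side [ 0.5657 -0.0472 -0.0382] 0.163
both [ 0.5757 -0.0486 -0.1071] in dock -0.0565 -0.0023 -0.091 fit 1.352
scene [ 0.6352 -0.0475 -0.0383  0.0097] 0.181
side [ 0.6303 -0.0476 -0.021   0.0129] 0.082
```

View pics/c3.png

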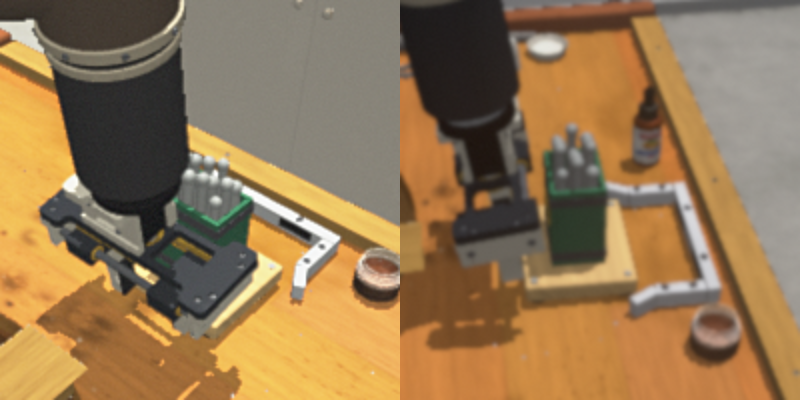

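Request:
drive_tool:
  commands:
    - {"hand":0.3,"tx":0.008,"ty":0,"tz":0,"turn":0}
    - {"hand":0.3,"tx":0.016,"ty":0,"tz":0,"turn":0}
    - {"hand":0.3,"tx":0.024,"ty":0,"tz":0,"turn":0}
    - {"hand":0.3,"tx":0.032,"ty":0,"tz":0,"turn":0}
    - {"hand":0.3,"tx":0.04,"ty":0,"tz":0,"turn":0}
    - {"hand":0.3,"tx":0.048,"ty":0,"tz":0,"turn":0}
    - {"hand":0.3,"tx":0.056,"ty":0,"tz":0,"turn":0}
    - {"hand":0.3,"tx":0.064,"ty":0,"tz":0,"turn":0}
    - {"hand":0.3,"tx":0.072,"ty":0,"tz":0,"turn":0}
    - {"hand":0.3,"tx":0.08,"ty":0,"tz":0,"turn":0}

```text
time_s: 16.15
tcp_pos: [0.5538, -0.0453, 0.0146]
eef_rot: [178.8, -9.0, -1.0]
contact_force: [-3.5, 0.6, -2.8]
gripper_width: 0.0616
gripper_force: 2.1
```

Request:
drive_tool:
  commands:
    - {"hand":0.3,"tx":0.006,"ty":0,"tz":-0.002,"turn":0}
    - {"hand":0.3,"tx":0.01,"ty":0,"tz":-0.002,"turn":0}
    - {"hand":0.3,"tx":0.014,"ty":0,"tz":-0.002,"turn":0}
    - {"hand":0.3,"tx":0.018,"ty":0,"tz":-0.002,"turn":0}
    - {"hand":0.3,"tx":0.021,"ty":0,"tz":-0.002,"turn":0}
    - {"hand":0.3,"tx":0.024,"ty":0,"tz":-0.002,"turn":0}
    - {"hand":0.3,"tx":0.024,"ty":0,"tz":-0.002,"turn":0}

```text
time_s: 16.85
tcp_pos: [0.5671, -0.0458, 0.0134]
eef_rot: [178.8, -8.9, -1.0]
contact_force: [-8.2, -1.8, 2.7]
gripper_width: 0.0614
gripper_force: 3.8
```

Request:
drive_tool:
  commands:
    - {"hand":0.3,"tx":0.003,"ty":0,"tz":0,"turn":0}
    - {"hand":0.3,"tx":0.006,"ty":0,"tz":0,"turn":0}
    - {"hand":0.3,"tx":0.008,"ty":0,"tz":0,"turn":0}
    - {"hand":0.3,"tx":0.008,"ty":0,"tz":0,"turn":0}

```text
time_s: 17.25
tcp_pos: [0.5675, -0.0463, 0.0129]
eef_rot: [178.7, -8.5, -1.0]
contact_force: [-27.7, 9.0, 21.5]
gripper_width: 0.0616
gripper_force: 14.0
```

Request:
drive_tool:
  commands:
    - {"hand":0.3,"tx":-0.01,"ty":0,"tz":0,"turn":0}
    - {"hand":0.3,"tx":-0.04,"ty":0,"tz":0,"turn":0}
    - {"hand":0.3,"tx":-0.1,"ty":0,"tz":0.02,"turn":0}
    - {"hand":0.3,"tx":-0.18,"ty":0,"tz":0.05,"turn":0}
    - {"hand":0.3,"tx":-0.22,"ty":0.05,"tz":0.12,"turn":0}
    - {"hand":0.3,"tx":-0.22,"ty":0.13,"tz":0.2,"turn":0}
    - {"hand":0.3,"tx":-0.22,"ty":0.2,"tz":0.28,"turn":0}
    - {"hand":0.3,"tx":-0.22,"ty":0.28,"tz":0.35,"turn":0}
    - {"hand":0.3,"tx":-0.22,"ty":0.35,"tz":0.35,"turn":0}
    - {"hand":0.3,"tx":-0.22,"ty":0.4,"tz":0.35,"turn":0}

```text
time_s: 18.25
tcp_pos: [0.4425, 0.1831, 0.2243]
eef_rot: [179.2, -9.4, -1.0]
contact_force: [1.9, 0.9, -0.8]
gripper_width: 0.0613
gripper_force: 0.0
```

```bash
python3 chk.py pics/c4.png .632 -.046 -.016
```

```text
[0.4425 0.1831 0.2243] [179.23751473  -9.38814074  -1.02479409] 18.25
scene [ 0.6327 -0.0478 -0.022 ] 0.034
side [ 0.6304 -0.0462 -0.0132] 0.054
both [ 0.6311 -0.0477 -0.0117] in dock -0.0011 -0.0005 0.005 fit 0.053
```

View pics/c4.png

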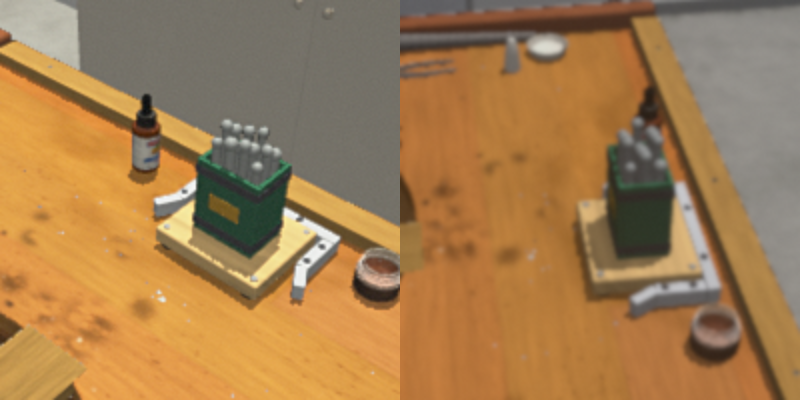

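The crate is home: it measures -1 mm along the dock, on the centre line and square. The bottle and jar have not moved, and the hand is clear.

```bash
python3 -c "
from plant import r
print(r.close_job())"
```

```text
the job is handed in; nothing more can be done
None
```

The crate sits upright in the dock with its board against the stop (measured about 1 mm off home and square within 0.01 rad), the bottle and jar are where they stood, the hand is clear, and the job was handed in at about 18 s; the judge's verdict was not shown.

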